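Cure lacquered tiles balanced on the drying domes

ROBOT

A 6-joint arm with a two-finger parallel gripper is mounted at the origin on the work surface. World frame = base frame: x ahead of the robot, y to its left, z up, the work surface at z = 0. Lengths are in mm, angles in degrees, forces in N, time in s.
With the tool pointing down it reaches from about 275 to 825 mm from the base axis. Payload 4.9 kg.
Tool frame: the origin (TCP) lies at the very end of the fingers, on their centre line; the grasp point (between the pads) lies 19 mm behind it (grip_point_offset is the distance from the TCP to the grasp point, in mm); z points along the fingers, y is the line along which they close (so a half turn about z gives the same grasp; the last joint's range is limited). The gripper opens to 85 mm and grips with 20 to 120 N. Pads are 22 mm wide; open, the fingers measure 114 mm over their backs; the gripper's body (76 mm by 85 mm) begins 54 mm behind the grasp point. The pads swing forward as they close: fully open they stand 13 mm farther back than shut.
Start: joints at [62.269, 18.69, -11.035, 60.275, 0, 82.311], TCP at [188.486, 516.712, 231.281] pointing down, gripper open.
Joint ranges: [-152.03, 152.03], [-55.5, 102.48], [-74.3, 77.21], [-110.64, 120.58], [-84.22, 78.4], [-180, 180]. Speed limits (degrees/s): [147.25, 147.25, 180, 180, 180, 180].

INTERFACE

Orientations are given as a 3x3 rotation matrix whose columns are the frame's x, y, z axes.
In Python, from cell import * gives the robot as it stands. The module is installed in compiled form; this text tells all that it offers.
- The arm moves only by the tool carry_out, never from a script. Its argument "steps" is a list of rows, each an object with "translation": the shift along the world's x, y, z in m, a list of three; "delta_rot": the turn, a rotation vector about the world's x, y, z in rad, a list of three. In form: [{"translation": [tx, ty, tz], "delta_rot": [wx, wy, wz]}, ...]. A call has 1 to 8 rows; each row is the pose to reach, as a shift and turn from the pose commanded when the call began; what a row does not reach only later rows make up. A row lasts 1/12 s, in which the tool goes at most 41.7 mm and 7.16 degrees, less where a joint would pass 70% of its speed; a pose out of reach is approached as far as the arm can. A call with a gripper value outside its range is refused whole. "gripper" is the opening, from 0 (shut) to 1 (fully open), set as the call begins (left out, the last holds). The fingers move at their own pace and stop on an object; "grip_force" is the grip in N (left out, the last holds). Time passes only in rows, so rows that repeat a pose let the fingers close. It gives the time, the measured TCP pose, the force, the opening and the grip force at its end, in the units of the state.
- get_obs(): the state, without advancing time (a new reading comes with each control period).
- camera(name): name is "scene" or "top"; returns the picture (400x640x3 uint8, red, green, blue); there is no depth.
- calibration(name): a dict with "fx", "fy", "cx", "cy" (pixels), "distortion" ([k1, k2, p1, p2, k3] as OpenCV has them; the pictures are not rectified), "world_to_cam" (4x4, takes a point from world to camera coordinates). Camera axes: x right, y up, looking along -z (the intrinsics and any distortion apply to the point x, -y, -z); pixel columns grow to the right and rows downward; lengths in mm; the calibration is good to about 2 mm. A picture is of the moment at which its call begins. calibration takes no time and is no camera call.
- hand_in(): hands the job in; it is judged then, once.
Trained networks look in the newest picture that a camera, given by its name, has taken for a name from the list of things; names that differ only in an ending like _2 or _b are one class to them, and where a whole thing is asked for, a point or a joint stands for the part that bears it (a point fixed in the world has none). Each returns a list of dicts, best first, with "p" (0 to 1); they miss things now and then, are a little off and sometimes report something else, mostly with a low value. They report only what shows in the picture. A call takes as long as a camera call. They do not tell look-alikes from the thing itself.
- regions_of(camera, thing): "pixels" (400x640 bool, what is visible of it) and "box" ([centre column, centre row, width, height] in pixels, round what is visible of it).
The state is a dict: "clock": time; "joint_pos": joint angles; "qd": joint speeds; "joint_efforts": joint torques, N m; "eef_pos": TCP position; "orientation": TCP orientation; "contact_force": force on the tool from outside, world axes, zero at the start; "torque": the same for the moment, N m; "grip_width": finger opening in mm; "gripper_force": force on a finger pad.
Only numpy, scipy, OpenCV 4.12 (cv2) and the standard library are available. Lean on these libraries where they do the work, as an engineer would, in place of code of your own. Each camera call takes 0.05 s, during which the arm holds its last target. There are 200 camera calls.

TASK

Balance every wooden tile from the table flat and nearly level on top of a dome of the curing stand, one tile to a dome, and with all of them balanced and let go press the timer's start button fully down and release it. Leave them balanced like that under the lamp for a full ten seconds on end after the release (if one falls, put it back and count anew), then move all the tiles into the tray so that each lies flat on its floor, not on another, and leave the other things on the table where they are.

Things in the scene. Friction and masses are not known exactly. Their poses are not given: they have to be found in the camera images.
- tile0: one of two or three loose, like, plain wooden tiles (None if absent), a block 54 x 40 x 16 mm of even density, about 30 g, that starts lying flat on the right of the table; origin at the block's CENTRE, x along its 54 mm side, y along its 40 mm side, z through its 16 mm thickness. Either big face may be up, and any tile may go on any dome
- tile1: one of two or three loose, like, plain wooden tiles (None if absent), a block 54 x 40 x 16 mm of even density, about 30 g, that starts lying flat on the right of the table; origin at the block's CENTRE, x along its 54 mm side, y along its 40 mm side, z through its 16 mm thickness. Either big face may be up, and any tile may go on any dome
- tile2: one of two or three loose, like, plain wooden tiles (None if absent), a block 54 x 40 x 16 mm of even density, about 30 g, that starts lying flat on the right of the table; origin at the block's CENTRE, x along its 54 mm side, y along its 40 mm side, z through its 16 mm thickness. Either big face may be up, and any tile may go on any dome
- stand: fixed curing stand: a 1 mm steel sheet, 360 mm along its y and from x -50 to +220 mm, with three domes in a row along its y at x = 0 (y = +130, 0, -130 mm) and behind them a grey lamp bar 300 mm long, from x +166 to +220 mm, on two feet, top 116 mm above the table; origin on the table under the middle dome, z up
- dome0 (a point): highest point of the left one (+y) of the stand's three domes, 58 mm above the table; z up. A fixed ball top of 30 mm radius on a round post 60 mm across, 130 mm from the next. A tile on it tilts about 1 rad per 22 mm that its centre is off the top: centre it within 4 mm, lower it level, let go gently; gripping fingertips that reach below the tile's underside meet the ball
- dome1 (a point): highest point of the middle one of the stand's three domes, 58 mm above the table; z up. A fixed ball top of 30 mm radius on a round post 60 mm across, 130 mm from the next. A tile on it tilts about 1 rad per 22 mm that its centre is off the top: centre it within 4 mm, lower it level, let go gently; gripping fingertips that reach below the tile's underside meet the ball
- dome2 (a point): highest point of the right one (-y) of the stand's three domes, 58 mm above the table; z up. A fixed ball top of 30 mm radius on a round post 60 mm across, 130 mm from the next. A tile on it tilts about 1 rad per 22 mm that its centre is off the top: centre it within 4 mm, lower it level, let go gently; gripping fingertips that reach below the tile's underside meet the ball
- timer: fixed grey timer box, 90 mm (x) by 110 mm (y) by 45 mm high, nearest the robot, with the start button on its top; origin under its centre on the table
- start_top (a point): centre of the top face of the start button, a round white push button of 17 mm radius that points up and is pressed straight down
- start (a joint): start button travel in m: 0 up, 0.007 fully down; a spring returns it, about 5 N hold it fully down; at least 6 mm counts as fully down, less than 1 mm as released
- tray: loose grey open tray on the left of the table, 290 mm along its x, 120 mm along its y, 22 mm high, walls and floor 4 mm thick, no dividers, 0.6 kg; origin under its centre on the table. The three tiles fit side by side in one layer
- tape_roll: roll of tape lying flat, 90 mm across, 24 mm high, near the robot on the left, not part of the job: leave it alone; origin under its centre
- knife: yellow closed utility knife lying flat, handle 120 x 24 x 16 mm, between the timer and the tiles, not part of the job: leave it alone; origin under its centre
- mug: mug, 76 mm across, 85 mm high, handle to its +y, near the robot on the right, not part of the job: leave it alone; origin under its centre
Things that resemble listed ones, but are neither listed nor needed, are in the scene too. Leave any green look-alike of the timer alone.

How it is judged:
By the outcome, as a careful person would: the job done as asked, in the order asked, and still so for the second after the job is handed in, with the robot touching nothing.
Of tile0, tile1, tile2 only 2 to 3 are there at a start; the rules pass over those that are not, and their reading is None.
At some moment in a run one of tile0, tile1, tile2, tray may be knocked a few centimetres aside while the robot is not near it.
Once in a run the grip may slacken for a moment while it holds something.
It also fails if it takes over 210 s, if anything falls off the work surface, if the arm or the gripper's body presses on something with over 40 N, if the wrist force passes 120 N, or if a joint passes its speed limit or range.

## Working session

There is one attempt and no reset: what is moved stays moved. The work goes in short steps, Python scripts to look and compute and a tool call to move; the robot and the scene stay as the last step left them, time stands still between calls to the robot, and variables do not carry over. Pictures are saved under pics/ and viewed, at most 14 in all, crops included, and the job is handed in when it is done.

Besides the shell and the picture viewer there is one more tool, called after "Emit:" as name(argument=value, ...) on one line, values as JSON. carry_out: Moves the arm, as the interface text tells. Its arguments: {"type":"object","properties":{"steps":{"type":"array"},"gripper":{"type":"number"},"grip_force":{"type":"number"}},"required":["steps"]}

```bash
mkdir -p pics; ls
python3 - <<'E'
from cell import *
import cv2,numpy as np
for c in("scene","top"):
    im=camera(c); cv2.imwrite(f"pics/{c}0.png",im[:,:,::-1])
    k=calibration(c); print(c,{a:np.round(b,3).tolist() for a,b in k.items()})
    for t in("tile0","stand","timer","start_top","tray","knife","mug","tape_roll"):
        print(t,[(round(d["p"],2),np.round(d["box"]).tolist()) for d in regions_of(c,t)][:6])
o=get_obs(); print(o)
E
```

```text
pics
scene {'fx': 510.542, 'fy': 510.542, 'cx': 321.435, 'cy': 202.526, 'distortion': [-0.109, 0.0, 0.0, 0.0, 0.0], 'world_to_cam': [[0.693, 0.721, 0.001, -303.069], [-0.531, 0.51, 0.677, 214.19], [0.488, -0.469, 0.736, -1570.741], [0.0, 0.0, 0.0, 1.0]]}
tile0 [(0.79, [267.0, 310.0, 18.0, 28.0]), (0.74, [199.0, 312.0, 24.0, 17.0])]
stand [(0.9, [387.0, 277.0, 185.0, 148.0])]
timer [(0.8, [335.0, 198.0, 48.0, 48.0]), (0.63, [369.0, 114.0, 32.0, 35.0]), (0.5, [428.0, 174.0, 105.0, 77.0]), (0.16, [335.0, 190.0, 12.0, 10.0])]
start_top [(0.59, [371.0, 101.0, 12.0, 11.0]), (0.51, [336.0, 190.0, 12.0, 9.0])]
tray [(0.93, [426.0, 174.0, 102.0, 82.0])]
knife [(0.74, [297.0, 242.0, 31.0, 40.0])]
mug [(0.57, [180.0, 240.0, 41.0, 48.0])]
tape_roll [(0.71, [344.0, 153.0, 31.0, 25.0]), (0.15, [389.0, 276.0, 183.0, 146.0])]
top {'fx': 439.391, 'fy': 439.391, 'cx': 323.867, 'cy': 196.267, 'distortion': [-0.068, 0.0, 0.0, 0.0, 0.0], 'world_to_cam': [[-0.005, -1.0, 0.003, -23.013], [0.982, -0.004, 0.19, -459.236], [-0.19, 0.004, 0.982, -1266.946], [0.0, 0.0, 0.0, 1.0]]}
tile0 [(0.6, [454.0, 192.0, 21
[... 580 characters left out ...]
87059e-03,  8.23113893e+01]), 'qd': array([ 0.06381072,  0.07169169,  0.02798606, -0.05102887, -0.10892208,
        0.08229544]), 'joint_efforts': array([ 1.20152803e-03, -4.43315864e+01,  2.62758368e+01,  8.18571261e-04,
        5.64774007e-05,  8.46489428e-06]), 'eef_pos': array([188.48669102, 516.6931098 , 231.29151537]), 'orientation': array([[-9.39438103e-01,  3.42718617e-01,  1.65316852e-05],
       [ 3.42718616e-01,  9.39438103e-01, -2.07594267e-05],
       [-2.26451370e-05, -1.38364801e-05, -1.00000000e+00]]), 'contact_force': array([-0.54801119, -0.11392166, -0.0413628 ]), 'torque': array([ 0.00209857, -0.00019615, -0.00077025]), 'gripper_force': 0.0, 'grip_width': 85.5626599016178}
```

Run:
```python
import cv2
a=cv2.imread("pics/top0.png")[80:300,150:490]; cv2.imwrite("pics/t0.png",cv2.resize(a,(800,518),interpolation=2))
```

```text
(no output)
```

View pics/t0.png

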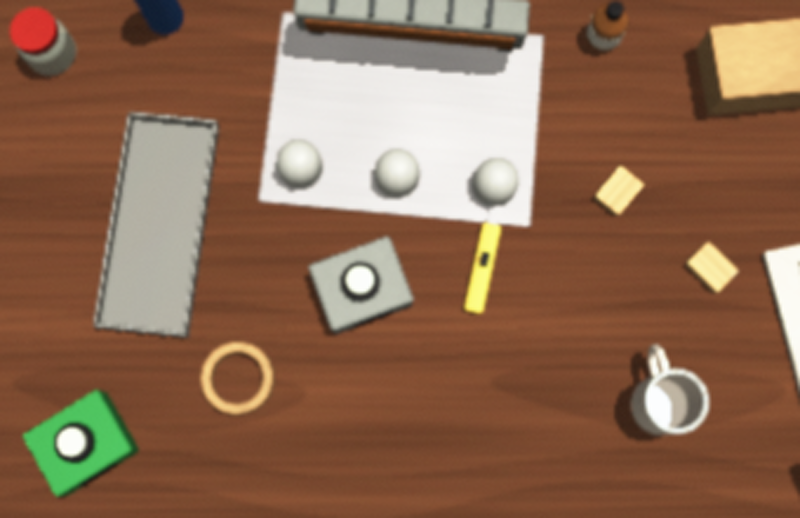

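View pics/scene0.png

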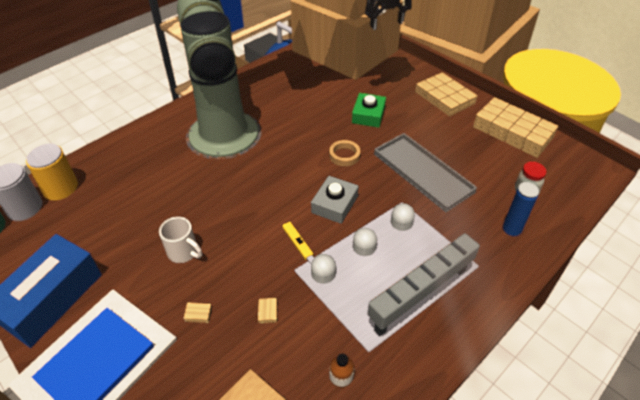

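The picture shows two tiles, at full-image (413,161) and (453,193). The grey timer is at about (303,199), the domes at (277,149), (319,153) and (361,157), and the tray at (217,174).

```bash
cat > h.py <<'E'
from cell import *
import cv2,numpy as np
from scipy.optimize import minimize,least_squares
S=4
def proj(c,P):
    k=calibration(c); M=np.diag([1,-1,-1,1])@np.array(k["world_to_cam"])
    K=np.array([[k["fx"],0,k["cx"]],[0,k["fy"],k["cy"]],[0,0,1]])
    return cv2.projectPoints(np.asarray(P,float).reshape(-1,1,3),cv2.Rodrigues(M[:3,:3])[0],M[:3,3].copy(),K,np.array(k["distortion"]))[0].reshape(-1,2)
def tri(uvs):  # {cam:uv} -> xyz
    return least_squares(lambda p:np.concatenate([proj(c,p)[0]-uv for c,uv in uvs.items()]),[400,0,20]).x
def onplane(c,uv,z):
    return np.r_[least_squares(lambda p:proj(c,[p[0],p[1],z])[0]-uv,[400,0]).x,z]
def box(dx,dy,z0,z1): return np.array([[sx*dx/2,sy*dy/2,z] for sx in(-1,1) for sy in(-1,1) for z in(z0,z1)])
def Rz(a): c,s=np.cos(a),np.sin(a); return np.array([[c,-s,0],[s,c,0],[0,0,1]])
def sil(c,P,off,shape):
    h=cv2.convexHull(((proj(c,P)-off+.5)*S*16).astype(np.int32).reshape(-1,1,2))
    m=np.zeros((shape[0]*S,shape[1]*S),np.uint8); cv2.fillPoly(m,[h],255,shift=4); return cv2.resize(m,(shape[1],shape[0]),interpolation=cv2.INTER_AREA)/255.
def fitbox(obs,B,x0,yaws):
    """obs {cam: soft mask 400x640}; fit x,y,yaw of box pts B."""
    W={}
    for c,m in obs.items():
        ys,xs=np.where(m>.5); a=(max(xs.min()-12,0),max(ys.min()-12,0)); W[c]=(a,m[a[1]:ys.max()+13,a[0]:xs.max()+13].astype(float))
    def f(p): return sum(np.abs(sil(c,B@Rz(p[2]).T+[p[0],p[1],0],np.array(a),m.shape)-m).sum()/m.sum() for c,(a,m) in W.items())
    best=min((minimize(f,[*x0,y],method="Nelder-Mead",options=dict(initial_simplex=[[*x0,y],[x0[0]+8,x0[1],y],[x0[0],x0[1]+8,y],[*x0,y+.3]])) for y in yaws),key=lambda r:r.fun)
    return best.x,best.fun
def tiles(cams=("top","scene"),z=0):
    out=[]; R={}
    for c in cams: camera(c); R[c]=[d for d in regions_of(c,"tile0") if d["p"]>.3]
    for d in R[cams[0]]:
        p=onplane(cams[0],d["box"][:2],z+8); obs={cams[0]:d["pixels"]}
        for c in cams[1:]:
            q=[e for e in R[c] if np.linalg.norm(e["box"][:2]-proj(c,p)[0])<12]
            if q: obs[c]=q[0]["pixels"]
        x,f=fitbox(obs,box(54,40,z,z+16),p[:2],np.arange(4)*np.pi/4); out.append((np.round(x[:2],1),round(np.degrees(x[2])%180,1),round(f,3),len(obs)))
    return out
E
python3 - <<'E'
from h import *
for t in tiles(): print("tile",t)
for n,B,yw in(("timer",box(90,110,0,45),np.arange(4)*np.pi/4),("tray",box(290,120,0,22),np.arange(4)*np.pi/4)):
    d={c:regions_of(c,n)[0] for c in("top","scene")}
    p=onplane("top",d["top"]["box"][:2],15)
    print(n,fitbox({c:e["pixels"] for c,e in d.items()},B,p[:2],yw))
d={c:[e for e in regions_of(c,"start_top")] for c in("top","scene")}
print("btn",[tri({"top":a["box"][:2],"scene":b["box"][:2]}) for a in d["top"][:1] for b in d["scene"]])
for c in("top","scene"):
    im=camera(c); x,y=(255,100) if c=="top" else (290,195)
    w,h=(130,85) if c=="top" else (200,150)
    cv2.imwrite(f"pics/st_{c}.png",cv2.resize(im[y:y+h,x:x+w,::-1],None,fx=800//w,fy=800//w,interpolation=2))
E
```

```text
tile (array([ 578.2, -303.1]), np.float64(139.5), np.float64(0.221), 2)
tile (array([ 473.8, -421.1]), np.float64(42.7), np.float64(0.191), 2)
timer (array([4.49134607e+02, 3.87792443e+01, 3.54159639e-01]), np.float64(1.052376552715327))
tray (array([535.55721738, 307.29723829,   3.03389675]), np.float64(0.058781383107785905))
btn []
```

View pics/st_top.png

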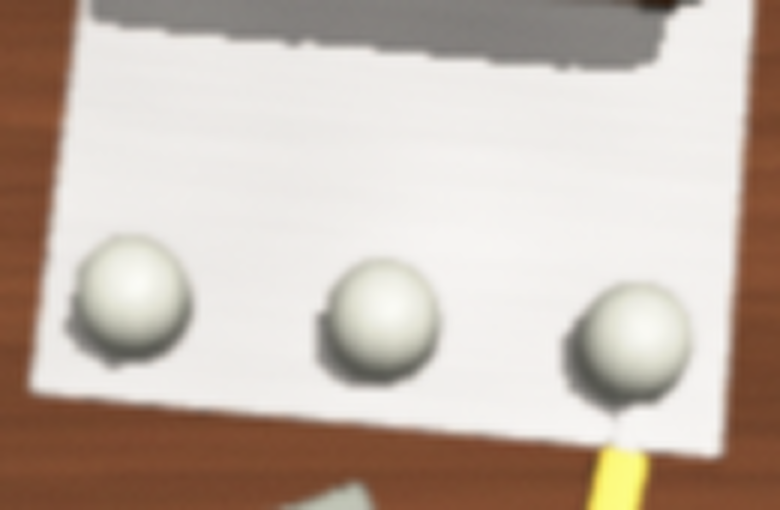

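View pics/st_scene.png

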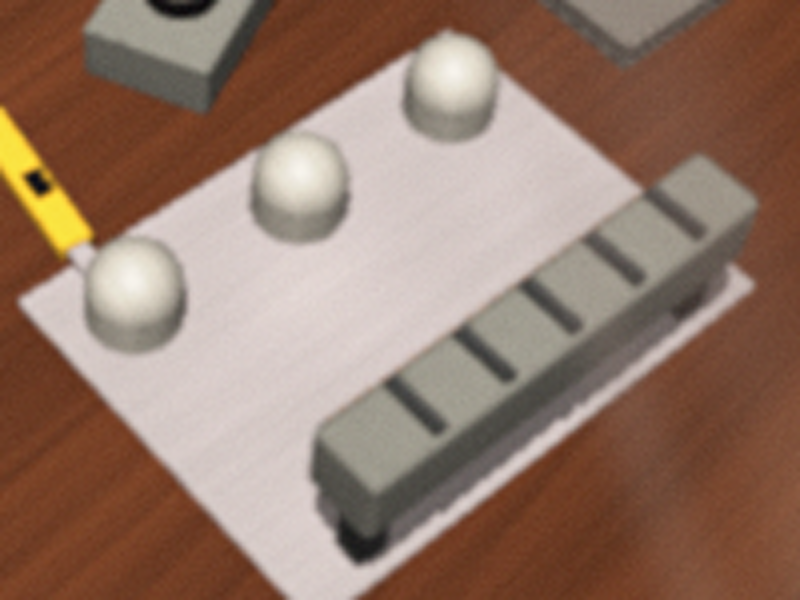

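Run:
```python
from h import *
a=np.linspace(0,2*np.pi,60,endpoint=False); el=np.linspace(0,np.pi/2,16)
D=np.concatenate([np.c_[30*np.cos(e)*np.cos(a),30*np.cos(e)*np.sin(a),28+30*np.sin(e)+0*a] for e in el]+[np.c_[30*np.cos(a),30*np.sin(a),1+0*a]])
def cv(x,s,o): return np.array(x)/s+o+.5/s-.5
# xmin,xmax,ymin,ymax
dm={"top":[(76,191,234,361),(327,440,257,385),(580,692,281,406)],"scene":[(404,498,34,141),(251,350,132,242),(86,186,236,352)]}
co={"top":[((-50,180,1),(30,390)),((-50,-180,1),(722,457))],"scene":[((-50,-180,1),(20,301)),((220,180,1),(753,284))]}
so={"top":(6,255,100),"scene":(4,290,195)}
def res(p,cams):
    r=[];T=lambda P:np.asarray(P,float)@Rz(p[2]).T+[p[0],p[1],0]
    for c in cams:
        s,ox,oy=so[c]
        for i,b in enumerate(dm[c]):
            q=proj(c,T(D+[0,130-130*i,0])); x0,y0=q.min(0);x1,y1=q.max(0)
            r+=[x0-cv(b[0],s,ox),x1-cv(b[1],s,ox),y0-cv(b[2],s,oy),y1-cv(b[3],s,oy)]
        for P,u in co[c]: r+=list(proj(c,T([P]))[0]-[cv(u[0],s,ox),cv(u[1],s,oy)])
    return np.array(r)
for cams in(["top"],["scene"],["top","scene"]):
    s=least_squares(res,[580,0,0],args=(cams,),loss="soft_l1"); print(cams,np.round(s.x[:2],1),np.degrees(s.x[2]).round(2),np.round(s.fun,1).tolist())
for i in range(3): print("dome",i,np.r_[s.x[:2],0]+Rz(s.x[2])@[0,130-130*i,58])
for c in("top","scene"):
    camera(c); R=regions_of(c,"start_top"); print([(round(e["p"],2),e["box"]) for e in R])
print("btn",tri({"top":np.array([302.8,198.8]),"scene":np.array([336,190])}))
```

```text
['top'] [600.9  -9.5] -5.8 [-0.3, 0.7, -0.1, 0.2, -0.3, 0.4, -0.1, 0.1, -0.9, 0.4, -0.1, 0.5, 0.3, -0.0, -0.4, -0.3]
['scene'] [600.5  -8.3] -5.58 [-0.6, 0.4, -0.2, 0.4, -0.1, 0.1, -0.6, 0.5, -0.3, 0.1, -0.4, 0.5, -0.4, -0.1, 0.9, -0.2]
['top', 'scene'] [600.7  -8.8] -5.64 [-0.6, 0.4, 0.0, 0.4, -0.5, 0.2, -0.0, 0.1, -1.2, 0.2, -0.2, 0.4, 0.1, 0.2, -0.5, -0.4, -0.6, 0.4, -0.1, 0.6, -0.2, -0.0, -0.5, 0.6, -0.5, 0.0, -0.2, 0.7, -0.5, -0.0, 0.9, 0.1]
dome 0 [613.49784496 120.52714378  58.        ]
dome 1 [600.7159787   -8.84296056  58.        ]
dome 2 [ 587.93411244 -138.21306489   58.        ]
[]
[(0.54, [369.2, 100.2, 10.6, 11.1]), (0.36, [387.5, 277.4, 182.8, 150.7])]
btn [450.41354169  38.37960147  56.05174926]
```

Emit:
carry_out(steps=[{"translation": [0.13,-0.273,-0.01],"delta_rot": [0,0,-0.358]},{"translation": [0.13,-0.273,-0.01],"delta_rot": [0,0,-0.358]},{"translation": [0.13,-0.273,-0.01],"delta_rot": [0,0,-0.358]},{"translation": [0.13,-0.273,-0.01],"delta_rot": [0,0,-0.358]},{"translation": [0.13,-0.273,-0.01],"delta_rot": [0,0,-0.358]},{"translation": [0.13,-0.273,-0.01],"delta_rot": [0,0,-0.358]},{"translation": [0.13,-0.273,-0.01],"delta_rot": [0,0,-0.358]},{"translation": [0.13,-0.273,-0.01],"delta_rot": [0,0,-0.358]}], gripper=1, grip_force=30)

```text
clock: 2.37
eef_pos: [320.0, 239.6, 221.3]
orientation: [[-0.756, 0.654, 0.001], [0.654, 0.756, -0.002], [-0.002, -0.001, -1.0]]
contact_force: [-0.0, -0.4, 0.4]
grip_width: 85.4
gripper_force: 0.0
```

Emit:
carry_out(steps=[{"translation": [0.13,-0.273,-0.02],"delta_rot": [0,0,0]},{"translation": [0.13,-0.273,-0.02],"delta_rot": [0,0,0]},{"translation": [0.13,-0.273,-0.02],"delta_rot": [0,0,0]},{"translation": [0.13,-0.273,-0.02],"delta_rot": [0,0,0]},{"translation": [0.13,-0.273,-0.02],"delta_rot": [0,0,0]},{"translation": [0.13,-0.273,-0.02],"delta_rot": [0,0,0]},{"translation": [0.13,-0.273,-0.02],"delta_rot": [0,0,0]},{"translation": [0.13,-0.273,-0.02],"delta_rot": [0,0,0]}])

```text
clock: 3.03
eef_pos: [451.2, -34.2, 201.3]
orientation: [[-0.756, 0.654, 0.003], [0.654, 0.756, -0.002], [-0.003, -0.0, -1.0]]
contact_force: [0.5, -0.7, 0.4]
grip_width: 85.1
gripper_force: 0.0
```

Emit:
carry_out(steps=[{"translation": [0.13,-0.274,-0.121],"delta_rot": [0,0,0]},{"translation": [0.13,-0.274,-0.121],"delta_rot": [0,0,0]},{"translation": [0.13,-0.274,-0.121],"delta_rot": [0,0,0]},{"translation": [0.13,-0.274,-0.121],"delta_rot": [0,0,0]},{"translation": [0.13,-0.274,-0.121],"delta_rot": [0,0,0]},{"translation": [0.13,-0.274,-0.121],"delta_rot": [0,0,0]},{"translation": [0.13,-0.274,-0.121],"delta_rot": [0,0,0]},{"translation": [0.13,-0.274,-0.121],"delta_rot": [0,0,0]}])

```text
clock: 3.7
eef_pos: [579.1, -305.3, 78.9]
orientation: [[-0.759, 0.651, -0.0], [0.651, 0.759, 0.0], [0.0, -0.0, -1.0]]
contact_force: [0.7, 0.2, 0.4]
grip_width: 85.0
gripper_force: 0.0
```

Emit:
carry_out(steps=[{"translation": [0,0,-0.04],"delta_rot": [0,0,0]},{"translation": [0,0,-0.065],"delta_rot": [0,0,0]},{"translation": [0,0,-0.077],"delta_rot": [0,0,0]},{"translation": [0,0,-0.077],"delta_rot": [0,0,0]}])

```text
clock: 4.03
eef_pos: [576.0, -301.2, -0.3]
orientation: [[-0.76, 0.65, -0.006], [0.65, 0.76, 0.004], [0.007, -0.001, -1.0]]
contact_force: [0.4, 0.1, -0.6]
grip_width: 85.1
gripper_force: 0.0
```

Emit:
carry_out(steps=[{"translation": [0,0,0],"delta_rot": [0,0,0]},{"translation": [0,0,0],"delta_rot": [0,0,0]},{"translation": [0,0,0],"delta_rot": [0,0,0]},{"translation": [0,0,0],"delta_rot": [0,0,0]},{"translation": [0,0,0],"delta_rot": [0,0,0]},{"translation": [0,0,0],"delta_rot": [0,0,0]}], gripper=0.3)

```text
clock: 4.53
eef_pos: [580.0, -303.9, 5.6]
orientation: [[-0.76, 0.65, 0.003], [0.65, 0.76, -0.002], [-0.004, 0.001, -1.0]]
contact_force: [-0.1, 1.0, 5.1]
grip_width: 39.0
gripper_force: 31.1
```

Emit:
carry_out(steps=[{"translation": [0,0,0.001],"delta_rot": [0,0,0]},{"translation": [0,0,0.001],"delta_rot": [0,0,0]},{"translation": [0,0,0.001],"delta_rot": [0,0,0]}])

```text
clock: 4.78
eef_pos: [579.2, -303.6, 5.6]
orientation: [[-0.76, 0.65, 0.002], [0.65, 0.76, -0.001], [-0.002, 0.0, -1.0]]
contact_force: [-0.3, 1.3, 6.1]
grip_width: 39.0
gripper_force: 31.2
```

Emit:
carry_out(steps=[{"translation": [0,0,0.03],"delta_rot": [0,0,0]},{"translation": [0,0,0.06],"delta_rot": [0,0,0]},{"translation": [0,0,0.09],"delta_rot": [0,0,0]},{"translation": [0,0,0.12],"delta_rot": [0,0,0]},{"translation": [0,0,0.12],"delta_rot": [0,0,0]},{"translation": [0,0,0.12],"delta_rot": [0,0,0]}])

```text
clock: 5.28
eef_pos: [579.8, -304.2, 126.6]
orientation: [[-0.76, 0.65, 0.004], [0.65, 0.76, -0.003], [-0.004, 0.0, -1.0]]
contact_force: [-0.4, -0.7, -1.3]
grip_width: 39.0
gripper_force: 30.5
```

Emit:
carry_out(steps=[{"translation": [0.001,0.02,0],"delta_rot": [0,0,-0.12]},{"translation": [0.002,0.041,0],"delta_rot": [0,0,-0.24]},{"translation": [0.004,0.062,0],"delta_rot": [0,0,-0.36]},{"translation": [0.005,0.083,0],"delta_rot": [0,0,-0.48]},{"translation": [0.006,0.104,0],"delta_rot": [0,0,-0.6]},{"translation": [0.007,0.125,0],"delta_rot": [0,0,-0.72]},{"translation": [0.008,0.145,-0.01],"delta_rot": [0,0,-0.84]},{"translation": [0.0094,0.165,-0.02],"delta_rot": [0,0,-0.963]}])

```text
clock: 5.95
eef_pos: [587.0, -137.1, 102.8]
orientation: [[0.106, 0.994, -0.002], [0.994, -0.106, 0.001], [0.0, -0.002, -1.0]]
contact_force: [0.4, -0.1, 0.2]
grip_width: 39.4
gripper_force: 30.5
```

Emit:
carry_out(steps=[{"translation": [0,0,-0.02],"delta_rot": [0,0,0]},{"translation": [0,0,-0.02],"delta_rot": [0,0,0]},{"translation": [0,0,-0.02],"delta_rot": [0,0,0]},{"translation": [0,0,-0.02],"delta_rot": [0,0,0]}])

```text
clock: 6.28
eef_pos: [587.5, -138.6, 84.0]
orientation: [[0.1, 0.995, -0.001], [0.995, -0.1, 0.0], [0.0, -0.001, -1.0]]
contact_force: [-0.1, -0.3, -0.7]
grip_width: 39.1
gripper_force: 30.5
```

Run:
```python
from h import *
o=get_obs(); print(o["eef_pos"],o["orientation"][:,1])
out=[]
for c,p in(("top",(300,90)),("scene",(270,200))):
    im=camera(c)[p[1]:p[1]+100,p[0]:p[0]+100,::-1]; out.append(cv2.resize(im,(400,400),interpolation=2))
    print(c,[(round(d["p"],2),d["box"]) for d in regions_of(c,"tile0")], proj(c,o["eef_pos"]+[0,0,2.5]))
cv2.imwrite("pics/a1.png",np.hstack(out))
```

```text
[ 587.53643032 -138.62607168   83.97037057] [ 0.99497525 -0.1001149  -0.00112194]
top [(0.52, [452.6, 192.2, 19.1, 19.5])] [[362.18934693 150.61143362]]
scene [(0.87, [199.2, 313.6, 26.8, 17.2]), (0.75, [317.7, 249.5, 15.6, 26.4])] [[323.24001888 251.15176258]]
```

View pics/a1.png

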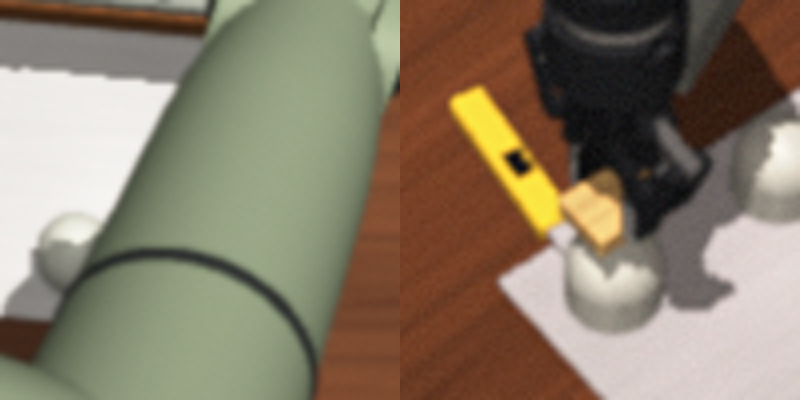

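The top view is blocked by the arm. In the scene view the held tile is above dome 2, with its left end corners at about (310,249) and (321,262). I'll check these against the prediction.

```bash
cat >> h.py <<'E'
def heldcmp(name,dz=2.4):
    """offset of held tile centre along its own x axis (tool x), from -y/visible end, drawn on a zoomed scene crop"""
    o=get_obs(); R=o["orientation"]; T=o["eef_pos"]+[0,0,dz]
    im=camera("scene")[:,:,::-1].copy(); c=proj("scene",T)[0].astype(int)
    z=8; x,y=c[0]-40,c[1]-35; big=cv2.resize(im[y:y+70,x:x+80],None,fx=z,fy=z,interpolation=2)
    P=box(54,40,-8,8)@R.T+T
    for i,j in((a,b) for a in range(8) for b in range(a) if bin(a^b).count("1")==1):
        q=[tuple(((proj("scene",P[k])[0]-[x,y]+.5)*z).astype(int).tolist()) for k in(i,j)]; cv2.line(big,q[0],q[1],(255,0,255),1)
    cv2.imwrite(name,big)
E
python3 -c "
from h import *
heldcmp('pics/a2.png')"
```

```text
(no output)
```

View pics/a2.png

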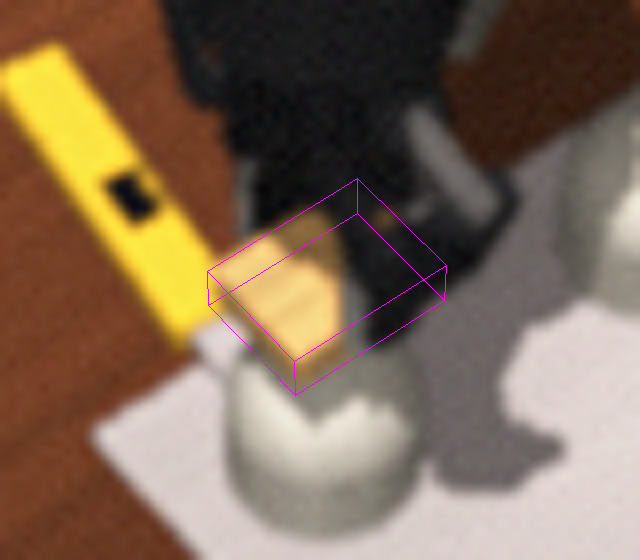

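Emit:
carry_out(steps=[{"translation": [0,0,-0.01],"delta_rot": [0,0,0]},{"translation": [0,0,-0.017],"delta_rot": [0,0,0]},{"translation": [0,0,-0.018],"delta_rot": [0,0,0]},{"translation": [0,0,-0.019],"delta_rot": [0,0,0]},{"translation": [0,0,-0.019],"delta_rot": [0,0,0]},{"translation": [0,0,-0.019],"delta_rot": [0,0,0]}])

```text
clock: 7.03
eef_pos: [587.9, -138.3, 65.2]
orientation: [[0.1, 0.995, -0.0], [0.995, -0.1, 0.0], [0.0, -0.0, -1.0]]
contact_force: [0.1, -0.9, -0.1]
grip_width: 39.4
gripper_force: 30.5
```

Emit:
carry_out(steps=[{"translation": [0,0,-0.001],"delta_rot": [0,0,0]},{"translation": [0,0,-0.0015],"delta_rot": [0,0,0]},{"translation": [0,0,-0.002],"delta_rot": [0,0,0]},{"translation": [0,0,-0.002],"delta_rot": [0,0,0]},{"translation": [0,0,-0.002],"delta_rot": [0,0,0]}])

```text
clock: 7.45
eef_pos: [588.0, -138.3, 63.5]
orientation: [[0.1, 0.995, 0.0], [0.995, -0.1, -0.0], [-0.0, 0.0, -1.0]]
contact_force: [-0.6, 0.5, 1.4]
grip_width: 39.4
gripper_force: 30.7
```

Emit:
carry_out(steps=[{"translation": [0,0,-0.001],"delta_rot": [0,0,0]},{"translation": [0,0,-0.001],"delta_rot": [0,0,0]},{"translation": [0,0,-0.001],"delta_rot": [0,0,0]}])

```text
clock: 7.7
eef_pos: [588.1, -138.3, 63.4]
orientation: [[0.1, 0.995, 0.001], [0.995, -0.1, -0.0], [-0.0, 0.001, -1.0]]
contact_force: [-2.2, 0.8, 8.3]
grip_width: 39.1
gripper_force: 31.3
```

Emit:
carry_out(steps=[{"translation": [0,0,0.0006],"delta_rot": [0,0,0]},{"translation": [0,0,0.0006],"delta_rot": [0,0,0]},{"translation": [0,0,0.0006],"delta_rot": [0,0,0]}])

```text
clock: 7.95
eef_pos: [588.1, -138.4, 63.4]
orientation: [[0.1, 0.995, 0.001], [0.995, -0.1, -0.0], [-0.0, 0.001, -1.0]]
contact_force: [-1.3, 0.2, 6.1]
grip_width: 39.0
gripper_force: 31.1
```

Emit:
carry_out(steps=[{"translation": [0,0,0],"delta_rot": [0,0,0]},{"translation": [0,0,0],"delta_rot": [0,0,0]},{"translation": [0,0,0],"delta_rot": [0,0,0]},{"translation": [0,0,0],"delta_rot": [0,0,0]},{"translation": [0,0,0],"delta_rot": [0,0,0]},{"translation": [0,0,0],"delta_rot": [0,0,0]}], gripper=0.8)

```text
clock: 8.45
eef_pos: [587.8, -138.3, 62.7]
orientation: [[0.1, 0.995, -0.0], [0.995, -0.1, 0.0], [0.0, -0.0, -1.0]]
contact_force: [-0.1, -0.4, 0.2]
grip_width: 68.5
gripper_force: 0.0
```

Emit:
carry_out(steps=[{"translation": [0,0,0.01],"delta_rot": [0,0,0]},{"translation": [0,0,0.03],"delta_rot": [0,0,0]},{"translation": [0,0,0.06],"delta_rot": [0,0,0]},{"translation": [0,0,0.1],"delta_rot": [0,0,0]},{"translation": [-0.03,-0.03,0.12],"delta_rot": [0,0,0]},{"translation": [-0.06,-0.06,0.12],"delta_rot": [0,0,0]},{"translation": [-0.08,-0.1,0.12],"delta_rot": [0,0,0]},{"translation": [-0.09,-0.13,0.12],"delta_rot": [0,0,0]}])

```text
clock: 9.12
eef_pos: [496.5, -268.8, 184.8]
orientation: [[0.098, 0.995, 0.001], [0.995, -0.098, -0.001], [-0.001, 0.001, -1.0]]
contact_force: [0.6, 0.8, -0.1]
grip_width: 68.0
gripper_force: 0.0
```

Run:
```python
from h import *
o=get_obs(); print(o["clock"],o["eef_pos"])
out=[]
for c,p in(("top",(320,110)),("scene",(270,200))):
    im=camera(c)[p[1]:p[1]+100,p[0]:p[0]+100,::-1]; out.append(cv2.resize(im,(400,400),interpolation=2))
cv2.imwrite("pics/a3.png",np.hstack(out))
print(tiles()); print(tiles(z=58))
```

```text
9.1167 [ 496.46941396 -268.82894385  184.79021512]
[(array([ 605.7, -140. ]), np.float64(89.9), np.float64(0.092), 1), (array([ 463.4, -428.5]), np.float64(123.4), np.float64(1.702), 1)]
[(array([ 587.6, -135.1]), np.float64(84.8), np.float64(0.216), 2), (array([ 457. , -418.2]), np.float64(123.5), np.float64(1.351), 1)]
```

View pics/a3.png

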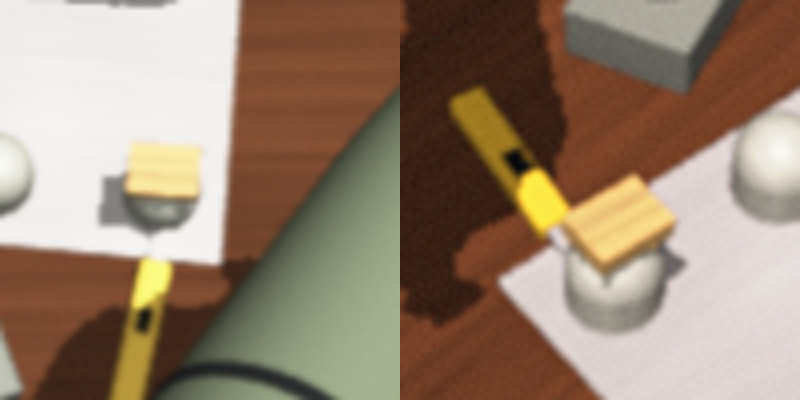

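Tile 1 sits balanced on dome 2, shown in the left crop at (163,170). Next is tile B.

Emit:
carry_out(steps=[{"translation": [-0.006,-0.035,-0.01],"delta_rot": [0,0,-0.12]},{"translation": [-0.01,-0.07,-0.02],"delta_rot": [0,0,-0.24]},{"translation": [-0.016,-0.1,-0.04],"delta_rot": [0,0,-0.36]},{"translation": [-0.02,-0.13,-0.06],"delta_rot": [0,0,-0.48]},{"translation": [-0.024,-0.153,-0.08],"delta_rot": [0,0,-0.6]},{"translation": [-0.024,-0.153,-0.1],"delta_rot": [0,0,-0.726]},{"translation": [-0.024,-0.153,-0.105],"delta_rot": [0,0,-0.726]},{"translation": [-0.024,-0.153,-0.105],"delta_rot": [0,0,-0.726]}], gripper=1)

```text
clock: 10.28
eef_pos: [473.0, -419.2, 75.7]
orientation: [[0.733, 0.681, -0.003], [0.681, -0.733, 0.004], [0.0, -0.005, -1.0]]
contact_force: [-0.9, 2.1, -0.4]
grip_width: 85.2
gripper_force: 0.0
```

Run:
```python
from h import *
o=get_obs(); print(o["clock"],o["eef_pos"])
out=[]
for c,p in(("top",(400,140)),("scene",(150,260))):
    im=camera(c)[p[1]:p[1]+100,p[0]:p[0]+100,::-1]; out.append(cv2.resize(im,(400,400),interpolation=2))
cv2.imwrite("pics/a4.png",np.hstack(out))
for c in("top","scene"): print(c,[(round(d["p"],2),d["box"]) for d in regions_of(c,"tile0")],proj(c,[473.8,-421.1,8]))
```

```text
10.2833 [ 472.98520805 -419.24929023   75.71612868]
top [(0.36, [217.9, 174.9, 49.2, 95.3])] [[451.87541133 193.27025117]]
scene [(0.96, [200.2, 311.4, 28.7, 16.4]), (0.67, [323.9, 256.9, 30.6, 30.5])] [[197.78894166 312.14569196]]
```

View pics/a4.png

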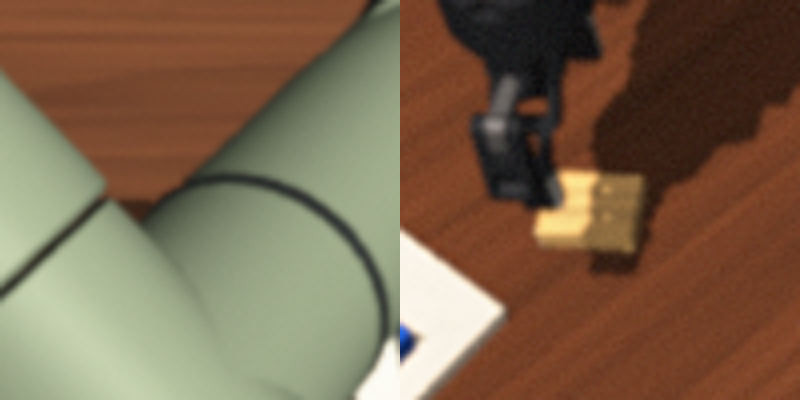

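Emit:
carry_out(steps=[{"translation": [0,0,-0.03],"delta_rot": [0,0,0]},{"translation": [0,0,-0.055],"delta_rot": [0,0,0]},{"translation": [0,0,-0.067],"delta_rot": [0,0,0]},{"translation": [0,0,-0.0725],"delta_rot": [0,0,0]},{"translation": [0,0,-0.0725],"delta_rot": [0,0,0]}])

```text
clock: 10.9
eef_pos: [473.8, -420.6, 5.0]
orientation: [[0.735, 0.679, -0.001], [0.679, -0.735, 0.001], [0.0, -0.001, -1.0]]
contact_force: [0.5, 0.2, 0.5]
grip_width: 85.7
gripper_force: 0.0
```

Emit:
carry_out(steps=[{"translation": [0,0,0],"delta_rot": [0,0,0]},{"translation": [0,0,0],"delta_rot": [0,0,0]},{"translation": [0,0,0],"delta_rot": [0,0,0]},{"translation": [0,0,0],"delta_rot": [0,0,0]},{"translation": [0,0,0],"delta_rot": [0,0,0]},{"translation": [0,0,0],"delta_rot": [0,0,0]},{"translation": [0,0,0],"delta_rot": [0,0,0]}], gripper=0.3)

```text
clock: 11.48
eef_pos: [474.6, -422.1, 6.7]
orientation: [[0.735, 0.678, 0.002], [0.678, -0.735, -0.002], [0.0, 0.002, -1.0]]
contact_force: [-0.1, 0.8, 6.4]
grip_width: 39.0
gripper_force: 31.1
```

Emit:
carry_out(steps=[{"translation": [0,0,0.03],"delta_rot": [0,0,0]},{"translation": [0,0,0.065],"delta_rot": [0,0,0.05]},{"translation": [0,0.01,0.1],"delta_rot": [0,0,0.15]},{"translation": [0,0.03,0.13],"delta_rot": [0,0,0.25]},{"translation": [0.01,0.06,0.14],"delta_rot": [0,0,0.37]},{"translation": [0.02,0.1,0.14],"delta_rot": [0,0,0.49]},{"translation": [0.035,0.135,0.14],"delta_rot": [0,0,0.61]},{"translation": [0.05,0.17,0.14],"delta_rot": [0,0,0.726]}])

```text
clock: 12.15
eef_pos: [524.0, -249.9, 146.1]
orientation: [[0.095, 0.995, 0.001], [0.995, -0.095, -0.0], [-0.0, 0.001, -1.0]]
contact_force: [0.6, 0.5, -0.0]
grip_width: 39.0
gripper_force: 30.5
```

Emit:
carry_out(steps=[{"translation": [0.01,0.04,0],"delta_rot": [0,0,0]},{"translation": [0.02,0.08,0],"delta_rot": [0,0,0]},{"translation": [0.03,0.12,0],"delta_rot": [0,0,0]},{"translation": [0.04,0.16,0],"delta_rot": [0,0,0]},{"translation": [0.05,0.2,0],"delta_rot": [0,0,0]},{"translation": [0.06,0.24,0],"delta_rot": [0,0,0]},{"translation": [0.07,0.28,0],"delta_rot": [0,0,0]},{"translation": [0.08,0.315,0],"delta_rot": [0,0,0]}])

```text
clock: 12.82
eef_pos: [603.8, 66.4, 145.5]
orientation: [[0.099, 0.995, -0.0], [0.995, -0.099, 0.0], [0.0, -0.0, -1.0]]
contact_force: [1.0, -0.7, -1.3]
grip_width: 38.9
gripper_force: 30.5
```

Emit:
carry_out(steps=[{"translation": [0.005,0.03,-0.015],"delta_rot": [0,0,0]},{"translation": [0.0096,0.05,-0.035],"delta_rot": [0,0,0]},{"translation": [0.0096,0.0568,-0.05],"delta_rot": [0,0,0]},{"translation": [0.0096,0.0568,-0.061],"delta_rot": [0,0,0]},{"translation": [0.0096,0.0568,-0.061],"delta_rot": [0,0,0]},{"translation": [0.0096,0.0568,-0.061],"delta_rot": [0,0,0]},{"translation": [0.0096,0.0568,-0.061],"delta_rot": [0,0,0]}])

```text
clock: 13.4
eef_pos: [614.0, 119.5, 85.2]
orientation: [[0.101, 0.995, 0.001], [0.995, -0.101, -0.0], [-0.0, 0.001, -1.0]]
contact_force: [0.1, 0.0, -0.7]
grip_width: 38.9
gripper_force: 30.5
```

```bash
python3 -c "
from h import *
o=get_obs(); print(o['clock'],o['eef_pos'],o['orientation'][:,1],o['grip_width'])
heldcmp('pics/a5.png')"
```

```text
13.4 [614.04996554 119.46269612  85.24867065] [ 0.99485573 -0.10129672  0.001025  ] 38.93052041702789
```

View pics/a5.png

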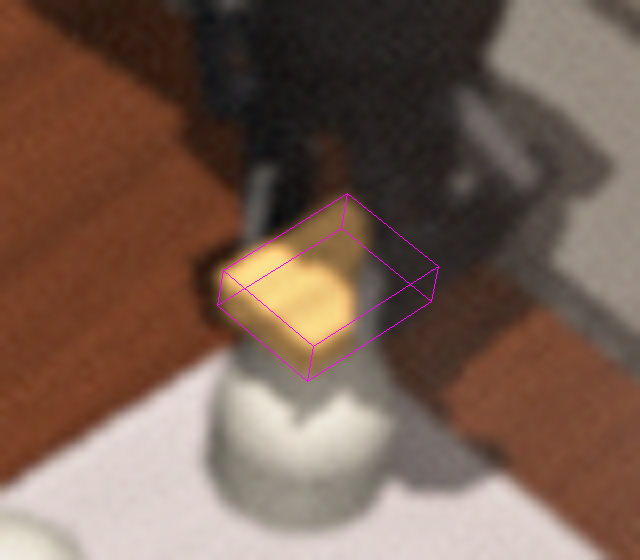

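The held tile matches the predicted outline above dome 0, with its bottom corner at (305,378). I'll lower it.

Emit:
carry_out(steps=[{"translation": [0,0,-0.01],"delta_rot": [0,0,0]},{"translation": [0,0,-0.016],"delta_rot": [0,0,0]},{"translation": [0,0,-0.0175],"delta_rot": [0,0,0]},{"translation": [0,0,-0.0185],"delta_rot": [0,0,0]},{"translation": [0,0,-0.0195],"delta_rot": [0,0,0]},{"translation": [0,0,-0.0195],"delta_rot": [0,0,0]},{"translation": [0,0,-0.0195],"delta_rot": [0,0,0]}])

```text
clock: 14.03
eef_pos: [613.6, 120.6, 65.0]
orientation: [[0.1, 0.995, 0.0], [0.995, -0.1, 0.0], [0.0, 0.0, -1.0]]
contact_force: [0.7, -0.0, -0.6]
grip_width: 38.8
gripper_force: 36.0
```

Emit:
carry_out(steps=[{"translation": [0,0,-0.0005],"delta_rot": [0,0,0]},{"translation": [0,0,-0.001],"delta_rot": [0,0,0]},{"translation": [0,0,-0.001],"delta_rot": [0,0,0]}])

```text
clock: 14.28
eef_pos: [613.8, 120.6, 64.6]
orientation: [[0.1, 0.995, 0.001], [0.995, -0.1, 0.0], [0.0, 0.001, -1.0]]
contact_force: [-0.4, 0.5, 4.5]
grip_width: 38.6
gripper_force: 36.4
```

Emit:
carry_out(steps=[{"translation": [0,0,0.0005],"delta_rot": [0,0,0]},{"translation": [0,0,0.0005],"delta_rot": [0,0,0]}])

```text
clock: 14.45
eef_pos: [613.8, 120.6, 64.6]
orientation: [[0.1, 0.995, 0.001], [0.995, -0.1, 0.0], [0.0, 0.001, -1.0]]
contact_force: [-0.8, 0.4, 2.4]
grip_width: 39.1
gripper_force: 36.2
```

Emit:
carry_out(steps=[{"translation": [0,0,0],"delta_rot": [0,0,0]},{"translation": [0,0,0],"delta_rot": [0,0,0]},{"translation": [0,0,0],"delta_rot": [0,0,0]},{"translation": [0,0,0],"delta_rot": [0,0,0]},{"translation": [0,0,0],"delta_rot": [0,0,0]},{"translation": [0,0,0],"delta_rot": [0,0,0]}], gripper=0.8)

```text
clock: 14.95
eef_pos: [613.4, 120.5, 64.3]
orientation: [[0.1, 0.995, -0.0], [0.995, -0.1, -0.0], [-0.0, -0.0, -1.0]]
contact_force: [-0.6, -0.6, 0.6]
grip_width: 68.3
gripper_force: 0.0
```

Emit:
carry_out(steps=[{"translation": [0,0,0.01],"delta_rot": [0,0,0]},{"translation": [0,0,0.03],"delta_rot": [0,0,0]},{"translation": [0,0,0.06],"delta_rot": [0,0,0]},{"translation": [0,0,0.09],"delta_rot": [0,0,0]},{"translation": [-0.02,-0.01,0.1],"delta_rot": [0,0,0]},{"translation": [-0.06,-0.03,0.1],"delta_rot": [0,0,0]},{"translation": [-0.1,-0.05,0.09],"delta_rot": [0,0,0]},{"translation": [-0.135,-0.07,0.075],"delta_rot": [0,0,0]}])

```text
clock: 15.62
eef_pos: [485.2, 54.0, 144.0]
orientation: [[0.099, 0.995, 0.004], [0.995, -0.099, -0.0], [0.0, 0.004, -1.0]]
contact_force: [1.3, 0.3, -1.0]
grip_width: 68.6
gripper_force: 0.0
```

Run:
```python
from h import *
o=get_obs(); print(o["clock"],o["eef_pos"])
im=camera("scene"); cv2.imwrite("pics/a6.png",cv2.resize(im[170:310,270:470,::-1],None,fx=4,fy=4,interpolation=2))
camera("top"); print([(round(d["p"],2),d["box"]) for c in("top","scene") for d in regions_of(c,"tile0")])
```

```text
15.6167 [485.20295403  54.04232807 144.04488057]
[(0.67, [360.6, 154.8, 19.3, 14.6]), (0.69, [324.7, 255.3, 30.8, 30.4]), (0.61, [404.4, 206.2, 24.2, 18.7]), (0.59, [342.6, 154.4, 27.1, 23.7])]
```

View pics/a6.png

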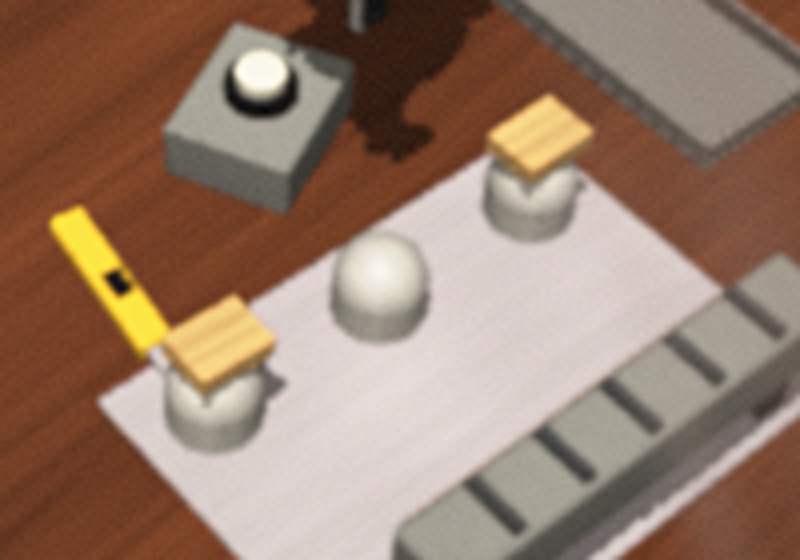

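Both tiles are balanced, at crop positions (218,340) and (540,135). Now the grey timer's button, at crop (260,75).

Emit:
carry_out(steps=[{"translation": [-0.028,-0.012,0],"delta_rot": [0,0,0]},{"translation": [-0.028,-0.012,-0.03],"delta_rot": [0,0,0]},{"translation": [-0.028,-0.012,-0.06],"delta_rot": [0,0,0]},{"translation": [-0.028,-0.012,-0.07],"delta_rot": [0,0,0]},{"translation": [-0.028,-0.012,-0.07],"delta_rot": [0,0,0]},{"translation": [-0.028,-0.012,-0.07],"delta_rot": [0,0,0]},{"translation": [-0.028,-0.012,-0.07],"delta_rot": [0,0,0]}], gripper=0)

```text
clock: 16.4
eef_pos: [459.7, 42.5, 73.4]
orientation: [[0.099, 0.995, 0.003], [0.995, -0.099, -0.0], [0.0, 0.003, -1.0]]
contact_force: [-1.0, 0.2, -0.4]
grip_width: 0.2
gripper_force: 0.0
```

Emit:
carry_out(steps=[{"translation": [0,0,-0.007],"delta_rot": [0,0,0]},{"translation": [0,0,-0.012],"delta_rot": [0,0,0]},{"translation": [0,0,-0.014],"delta_rot": [0,0,0]},{"translation": [0,0,-0.014],"delta_rot": [0,0,0]},{"translation": [0,0,-0.014],"delta_rot": [0,0,0]}])

```text
clock: 16.82
eef_pos: [460.4, 42.4, 60.7]
orientation: [[0.1, 0.995, 0.006], [0.995, -0.1, -0.0], [0.001, 0.006, -1.0]]
contact_force: [-2.1, 0.3, 21.6]
grip_width: -0.2
gripper_force: 10.5
```

Only 10 mm off centre, because the earlier row wasn't fully reached. I'll lift, recentre and press in stages.

Emit:
carry_out(steps=[{"translation": [0,0,0.02],"delta_rot": [0,0,0]},{"translation": [-0.01,-0.004,0.02],"delta_rot": [0,0,0]},{"translation": [-0.01,-0.004,0.02],"delta_rot": [0,0,0]},{"translation": [-0.01,-0.004,0.02],"delta_rot": [0,0,0]},{"translation": [-0.01,-0.004,0.02],"delta_rot": [0,0,0]}])

```text
clock: 17.23
eef_pos: [447.4, 38.5, 77.8]
orientation: [[0.1, 0.995, -0.0], [0.995, -0.1, 0.0], [0.0, -0.0, -1.0]]
contact_force: [0.6, -0.1, -1.0]
grip_width: 0.1
gripper_force: 0.0
```

Emit:
carry_out(steps=[{"translation": [0,0,-0.007],"delta_rot": [0,0,0]},{"translation": [0,0,-0.01],"delta_rot": [0,0,0]},{"translation": [0,0,-0.01],"delta_rot": [0,0,0]},{"translation": [0,0,-0.01],"delta_rot": [0,0,0]}])

```text
clock: 17.57
eef_pos: [447.3, 38.5, 67.6]
orientation: [[0.1, 0.995, -0.001], [0.995, -0.1, 0.0], [0.0, -0.001, -1.0]]
contact_force: [-0.6, 0.4, 1.2]
grip_width: 0.3
gripper_force: 0.8
```

Emit:
carry_out(steps=[{"translation": [0,0,-0.004],"delta_rot": [0,0,0]},{"translation": [0,0,-0.004],"delta_rot": [0,0,0]},{"translation": [0,0,-0.004],"delta_rot": [0,0,0]}])

```text
clock: 17.82
eef_pos: [447.5, 38.5, 64.1]
orientation: [[0.1, 0.995, 0.0], [0.995, -0.1, 0.0], [0.0, 0.0, -1.0]]
contact_force: [0.5, 0.5, 2.9]
grip_width: 0.1
gripper_force: 1.6
```

Emit:
carry_out(steps=[{"translation": [0,0,-0.004],"delta_rot": [0,0,0]},{"translation": [0,0,-0.004],"delta_rot": [0,0,0]},{"translation": [0,0,-0.004],"delta_rot": [0,0,0]}])

```text
clock: 18.07
eef_pos: [447.6, 38.5, 60.9]
orientation: [[0.1, 0.995, 0.001], [0.995, -0.1, 0.0], [0.0, 0.001, -1.0]]
contact_force: [-3.0, 0.7, 14.0]
grip_width: -0.3
gripper_force: 6.6
```

Emit:
carry_out(steps=[{"translation": [0,0,0.02],"delta_rot": [0,0,0]},{"translation": [0,0,0.05],"delta_rot": [0,0,0]},{"translation": [0,0,0.08],"delta_rot": [0,0,0]},{"translation": [0,0,0.1],"delta_rot": [0,0,0]},{"translation": [0,0,0.1],"delta_rot": [0,0,0]},{"translation": [0,0,0.1],"delta_rot": [0,0,0]},{"translation": [0,0,0.1],"delta_rot": [0,0,0]},{"translation": [0,0,0.1],"delta_rot": [0,0,0]}])

```text
clock: 18.73
eef_pos: [446.2, 38.5, 158.7]
orientation: [[0.1, 0.995, -0.003], [0.995, -0.1, 0.0], [-0.0, -0.003, -1.0]]
contact_force: [-1.3, -0.4, -0.0]
grip_width: -0.0
gripper_force: 0.0
```

Run:
```python
from h import *
o=get_obs(); print(o["clock"],o["eef_pos"])
im=camera("scene"); cv2.imwrite("pics/a7.png",cv2.resize(im[170:310,270:470,::-1],None,fx=4,fy=4,interpolation=2))
a=cv2.imread("pics/a6.png"); b=cv2.imread("pics/a7.png")
for n,s in(("d2",np.s_[290:460,155:290]),("d0",np.s_[90:245,475:600]),("btn",np.s_[40:120,215:305])): print(n,np.abs(a[s].astype(int)-b[s]).mean())
print([(round(d["p"],2),d["box"]) for d in regions_of("scene","tile0")])
```

```text
18.7333 [446.2259926   38.45704936 158.69997725]
d2 1.8841539578794482
d0 1.8820817204301075
btn 10.026944444444444
[(0.91, [404.4, 205.9, 25.5, 21.1]), (0.59, [324.6, 256.7, 29.6, 27.8]), (0.43, [425.9, 176.5, 102.5, 79.4])]
```

Emit:
carry_out(steps=[{"translation": [0,0,0],"delta_rot": [0,0,0]},{"translation": [0,0,0],"delta_rot": [0,0,0]},{"translation": [0,0,0],"delta_rot": [0,0,0]},{"translation": [0,0,0],"delta_rot": [0,0,0]},{"translation": [0,0,0],"delta_rot": [0,0,0]},{"translation": [0,0,0],"delta_rot": [0,0,0]},{"translation": [0,0,0],"delta_rot": [0,0,0]},{"translation": [0,0,0],"delta_rot": [0,0,0]}], gripper=0.8)

```text
clock: 19.5
eef_pos: [447.5, 38.4, 160.2]
orientation: [[0.1, 0.995, 0.0], [0.995, -0.1, -0.0], [0.0, 0.0, -1.0]]
contact_force: [-0.5, 0.3, 0.6]
grip_width: 68.3
gripper_force: 0.0
```

Emit:
carry_out(steps=[{"translation": [0,0,0],"delta_rot": [0,0,0]},{"translation": [0,0,0],"delta_rot": [0,0,0]},{"translation": [0,0,0],"delta_rot": [0,0,0]},{"translation": [0,0,0],"delta_rot": [0,0,0]},{"translation": [0,0,0],"delta_rot": [0,0,0]},{"translation": [0,0,0],"delta_rot": [0,0,0]},{"translation": [0,0,0],"delta_rot": [0,0,0]},{"translation": [0,0,0],"delta_rot": [0,0,0]}])

```text
clock: 20.17
eef_pos: [447.4, 38.4, 160.1]
orientation: [[0.1, 0.995, -0.0], [0.995, -0.1, -0.0], [-0.0, -0.0, -1.0]]
contact_force: [-0.4, -0.3, 0.2]
grip_width: 68.3
gripper_force: 0.0
```

Emit:
carry_out(steps=[{"translation": [0,0,0],"delta_rot": [0,0,0]},{"translation": [0,0,0],"delta_rot": [0,0,0]},{"translation": [0,0,0],"delta_rot": [0,0,0]},{"translation": [0,0,0],"delta_rot": [0,0,0]},{"translation": [0,0,0],"delta_rot": [0,0,0]},{"translation": [0,0,0],"delta_rot": [0,0,0]},{"translation": [0,0,0],"delta_rot": [0,0,0]},{"translation": [0,0,0],"delta_rot": [0,0,0]}])

```text
clock: 20.83
eef_pos: [447.4, 38.4, 160.1]
orientation: [[0.1, 0.995, -0.0], [0.995, -0.1, -0.0], [-0.0, -0.0, -1.0]]
contact_force: [0.5, 0.8, 0.4]
grip_width: 68.7
gripper_force: 0.0
```

Emit:
carry_out(steps=[{"translation": [0,0,0],"delta_rot": [0,0,0]},{"translation": [0,0,0],"delta_rot": [0,0,0]},{"translation": [0,0,0],"delta_rot": [0,0,0]},{"translation": [0,0,0],"delta_rot": [0,0,0]},{"translation": [0,0,0],"delta_rot": [0,0,0]},{"translation": [0,0,0],"delta_rot": [0,0,0]},{"translation": [0,0,0],"delta_rot": [0,0,0]},{"translation": [0,0,0],"delta_rot": [0,0,0]}])

```text
clock: 21.5
eef_pos: [447.4, 38.4, 160.1]
orientation: [[0.1, 0.995, -0.0], [0.995, -0.1, 0.0], [0.0, -0.0, -1.0]]
contact_force: [0.7, 0.2, 0.2]
grip_width: 68.4
gripper_force: 0.0
```

Emit:
carry_out(steps=[{"translation": [0,0,0],"delta_rot": [0,0,0]},{"translation": [0,0,0],"delta_rot": [0,0,0]},{"translation": [0,0,0],"delta_rot": [0,0,0]},{"translation": [0,0,0],"delta_rot": [0,0,0]},{"translation": [0,0,0],"delta_rot": [0,0,0]},{"translation": [0,0,0],"delta_rot": [0,0,0]},{"translation": [0,0,0],"delta_rot": [0,0,0]},{"translation": [0,0,0],"delta_rot": [0,0,0]}])

```text
clock: 22.17
eef_pos: [447.4, 38.4, 160.1]
orientation: [[0.1, 0.995, -0.0], [0.995, -0.1, 0.0], [0.0, -0.0, -1.0]]
contact_force: [0.0, 0.3, -0.6]
grip_width: 68.1
gripper_force: 0.0
```

Emit:
carry_out(steps=[{"translation": [0,0,0],"delta_rot": [0,0,0]},{"translation": [0,0,0],"delta_rot": [0,0,0]},{"translation": [0,0,0],"delta_rot": [0,0,0]},{"translation": [0,0,0],"delta_rot": [0,0,0]},{"translation": [0,0,0],"delta_rot": [0,0,0]},{"translation": [0,0,0],"delta_rot": [0,0,0]},{"translation": [0,0,0],"delta_rot": [0,0,0]},{"translation": [0,0,0],"delta_rot": [0,0,0]}])

```text
clock: 22.83
eef_pos: [447.4, 38.4, 160.2]
orientation: [[0.1, 0.995, -0.0], [0.995, -0.1, -0.0], [-0.0, -0.0, -1.0]]
contact_force: [0.5, -0.7, -0.3]
grip_width: 68.1
gripper_force: 0.0
```

Emit:
carry_out(steps=[{"translation": [0,0,0],"delta_rot": [0,0,0]},{"translation": [0,0,0],"delta_rot": [0,0,0]},{"translation": [0,0,0],"delta_rot": [0,0,0]},{"translation": [0,0,0],"delta_rot": [0,0,0]},{"translation": [0,0,0],"delta_rot": [0,0,0]},{"translation": [0,0,0],"delta_rot": [0,0,0]},{"translation": [0,0,0],"delta_rot": [0,0,0]},{"translation": [0,0,0],"delta_rot": [0,0,0]}])

```text
clock: 23.5
eef_pos: [447.4, 38.4, 160.1]
orientation: [[0.1, 0.995, -0.0], [0.995, -0.1, 0.0], [0.0, -0.0, -1.0]]
contact_force: [0.2, 0.3, 0.3]
grip_width: 68.3
gripper_force: 0.0
```

Emit:
carry_out(steps=[{"translation": [0,0,0],"delta_rot": [0,0,0]},{"translation": [0,0,0],"delta_rot": [0,0,0]},{"translation": [0,0,0],"delta_rot": [0,0,0]},{"translation": [0,0,0],"delta_rot": [0,0,0]},{"translation": [0,0,0],"delta_rot": [0,0,0]},{"translation": [0,0,0],"delta_rot": [0,0,0]},{"translation": [0,0,0],"delta_rot": [0,0,0]},{"translation": [0,0,0],"delta_rot": [0,0,0]}])

```text
clock: 24.17
eef_pos: [447.4, 38.4, 160.2]
orientation: [[0.1, 0.995, 0.0], [0.995, -0.1, -0.0], [-0.0, 0.0, -1.0]]
contact_force: [0.5, 0.4, 0.4]
grip_width: 68.2
gripper_force: 0.0
```

```bash
cat > chk.py <<'E'
from h import *
o=get_obs(); print(o["clock"],o["eef_pos"])
im=camera("scene"); cv2.imwrite("pics/a8.png",cv2.resize(im[170:310,270:470,::-1],None,fx=4,fy=4,interpolation=2))
a=cv2.imread("pics/a6.png"); b=cv2.imread("pics/a8.png")
for n,s in(("d2",np.s_[290:460,155:290]),("d0",np.s_[90:245,475:600])): print(n,np.abs(a[s].astype(int)-b[s]).mean())
E
python3 chk.py
```

```text
24.1667 [447.43425766  38.40025867 160.17204175]
d2 1.8084241103848946
d0 1.7678623655913979
```

Emit:
carry_out(steps=[{"translation": [0,0,0],"delta_rot": [0,0,0]},{"translation": [0,0,0],"delta_rot": [0,0,0]},{"translation": [0,0,0],"delta_rot": [0,0,0]},{"translation": [0,0,0],"delta_rot": [0,0,0]},{"translation": [0,0,0],"delta_rot": [0,0,0]},{"translation": [0,0,0],"delta_rot": [0,0,0]},{"translation": [0,0,0],"delta_rot": [0,0,0]},{"translation": [0,0,0],"delta_rot": [0,0,0]}])

```text
clock: 24.88
eef_pos: [447.4, 38.4, 160.2]
orientation: [[0.1, 0.995, 0.0], [0.995, -0.1, 0.0], [0.0, 0.0, -1.0]]
contact_force: [-0.8, -0.2, 0.6]
grip_width: 68.1
gripper_force: 0.0
```

Emit:
carry_out(steps=[{"translation": [0,0,0],"delta_rot": [0,0,0]},{"translation": [0,0,0],"delta_rot": [0,0,0]},{"translation": [0,0,0],"delta_rot": [0,0,0]},{"translation": [0,0,0],"delta_rot": [0,0,0]},{"translation": [0,0,0],"delta_rot": [0,0,0]},{"translation": [0,0,0],"delta_rot": [0,0,0]},{"translation": [0,0,0],"delta_rot": [0,0,0]},{"translation": [0,0,0],"delta_rot": [0,0,0]}])

```text
clock: 25.55
eef_pos: [447.4, 38.4, 160.2]
orientation: [[0.1, 0.995, 0.0], [0.995, -0.1, -0.0], [0.0, 0.0, -1.0]]
contact_force: [0.3, -0.5, -0.1]
grip_width: 68.5
gripper_force: 0.0
```

Emit:
carry_out(steps=[{"translation": [0,0,0],"delta_rot": [0,0,0]},{"translation": [0,0,0],"delta_rot": [0,0,0]},{"translation": [0,0,0],"delta_rot": [0,0,0]},{"translation": [0,0,0],"delta_rot": [0,0,0]},{"translation": [0,0,0],"delta_rot": [0,0,0]},{"translation": [0,0,0],"delta_rot": [0,0,0]},{"translation": [0,0,0],"delta_rot": [0,0,0]},{"translation": [0,0,0],"delta_rot": [0,0,0]}])

```text
clock: 26.22
eef_pos: [447.4, 38.4, 160.2]
orientation: [[0.1, 0.995, 0.0], [0.995, -0.1, 0.0], [0.0, 0.0, -1.0]]
contact_force: [-0.2, 0.9, -1.0]
grip_width: 68.2
gripper_force: 0.0
```

Emit:
carry_out(steps=[{"translation": [0,0,0],"delta_rot": [0,0,0]},{"translation": [0,0,0],"delta_rot": [0,0,0]},{"translation": [0,0,0],"delta_rot": [0,0,0]},{"translation": [0,0,0],"delta_rot": [0,0,0]},{"translation": [0,0,0],"delta_rot": [0,0,0]},{"translation": [0,0,0],"delta_rot": [0,0,0]},{"translation": [0,0,0],"delta_rot": [0,0,0]},{"translation": [0,0,0],"delta_rot": [0,0,0]}])

```text
clock: 26.88
eef_pos: [447.4, 38.4, 160.1]
orientation: [[0.1, 0.995, 0.0], [0.995, -0.1, -0.0], [-0.0, 0.0, -1.0]]
contact_force: [-0.1, -0.1, 0.2]
grip_width: 68.3
gripper_force: 0.0
```

Emit:
carry_out(steps=[{"translation": [0,0,0],"delta_rot": [0,0,0]},{"translation": [0,0,0],"delta_rot": [0,0,0]},{"translation": [0,0,0],"delta_rot": [0,0,0]},{"translation": [0,0,0],"delta_rot": [0,0,0]},{"translation": [0,0,0],"delta_rot": [0,0,0]},{"translation": [0,0,0],"delta_rot": [0,0,0]},{"translation": [0,0,0],"delta_rot": [0,0,0]},{"translation": [0,0,0],"delta_rot": [0,0,0]}])

```text
clock: 27.55
eef_pos: [447.4, 38.4, 160.2]
orientation: [[0.1, 0.995, 0.0], [0.995, -0.1, -0.0], [-0.0, 0.0, -1.0]]
contact_force: [0.5, -0.2, -0.7]
grip_width: 68.3
gripper_force: 0.0
```

Emit:
carry_out(steps=[{"translation": [0,0,0],"delta_rot": [0,0,0]},{"translation": [0,0,0],"delta_rot": [0,0,0]},{"translation": [0,0,0],"delta_rot": [0,0,0]},{"translation": [0,0,0],"delta_rot": [0,0,0]},{"translation": [0,0,0],"delta_rot": [0,0,0]},{"translation": [0,0,0],"delta_rot": [0,0,0]},{"translation": [0,0,0],"delta_rot": [0,0,0]},{"translation": [0,0,0],"delta_rot": [0,0,0]}])

```text
clock: 28.22
eef_pos: [447.4, 38.4, 160.1]
orientation: [[0.1, 0.995, -0.0], [0.995, -0.1, 0.0], [-0.0, -0.0, -1.0]]
contact_force: [-0.0, 0.2, -0.1]
grip_width: 68.3
gripper_force: 0.0
```

Emit:
carry_out(steps=[{"translation": [0,0,0],"delta_rot": [0,0,0]},{"translation": [0,0,0],"delta_rot": [0,0,0]},{"translation": [0,0,0],"delta_rot": [0,0,0]},{"translation": [0,0,0],"delta_rot": [0,0,0]},{"translation": [0,0,0],"delta_rot": [0,0,0]},{"translation": [0,0,0],"delta_rot": [0,0,0]},{"translation": [0,0,0],"delta_rot": [0,0,0]},{"translation": [0,0,0],"delta_rot": [0,0,0]}])

```text
clock: 28.88
eef_pos: [447.4, 38.4, 160.1]
orientation: [[0.1, 0.995, -0.0], [0.995, -0.1, 0.0], [0.0, -0.0, -1.0]]
contact_force: [-0.0, 0.1, -0.4]
grip_width: 68.2
gripper_force: 0.0
```

Emit:
carry_out(steps=[{"translation": [0,0,0],"delta_rot": [0,0,0]},{"translation": [0,0,0],"delta_rot": [0,0,0]},{"translation": [0,0,0],"delta_rot": [0,0,0]},{"translation": [0,0,0],"delta_rot": [0,0,0]},{"translation": [0,0,0],"delta_rot": [0,0,0]},{"translation": [0,0,0],"delta_rot": [0,0,0]},{"translation": [0,0,0],"delta_rot": [0,0,0]},{"translation": [0,0,0],"delta_rot": [0,0,0]}])

```text
clock: 29.55
eef_pos: [447.4, 38.4, 160.2]
orientation: [[0.1, 0.995, 0.0], [0.995, -0.1, 0.0], [0.0, 0.0, -1.0]]
contact_force: [0.3, -0.9, 0.5]
grip_width: 68.2
gripper_force: 0.0
```

Emit:
carry_out(steps=[{"translation": [0,0,0],"delta_rot": [0,0,0]},{"translation": [0,0,0],"delta_rot": [0,0,0]},{"translation": [0,0,0],"delta_rot": [0,0,0]},{"translation": [0,0,0],"delta_rot": [0,0,0]},{"translation": [0,0,0],"delta_rot": [0,0,0]},{"translation": [0,0,0],"delta_rot": [0,0,0]},{"translation": [0,0,0],"delta_rot": [0,0,0]},{"translation": [0,0,0],"delta_rot": [0,0,0]}])

```text
clock: 30.22
eef_pos: [447.4, 38.4, 160.1]
orientation: [[0.1, 0.995, 0.0], [0.995, -0.1, 0.0], [0.0, 0.0, -1.0]]
contact_force: [0.2, -0.5, -0.3]
grip_width: 68.4
gripper_force: 0.0
```

```bash
python3 chk.py
python3 - <<'E'
from h import *
for t in tiles(z=58): print(t)
d={c:[e for e in regions_of(c,"tray")][0] for c in("top","scene")}
p=onplane("top",d["top"]["box"][:2],15)
x,f=fitbox({c:e["pixels"] for c,e in d.items()},box(290,120,0,22),p[:2],[np.pi/2,np.pi])
print("tray",x,np.degrees(x[2]),f)
E
```

```text
30.2167 [447.42002877  38.39145735 160.14795942]
d2 1.7807843137254902
d0 1.7488344086021506
(array([ 587.9, -134.8]), np.float64(83.7), np.float64(0.157), 2)
(array([518.3, 311.9]), np.float64(3.9), np.float64(0.922), 1)
tray [536.17039186 307.34600375   3.02775612] 173.4776470981639 0.061157087391971586
```

View pics/a8.png

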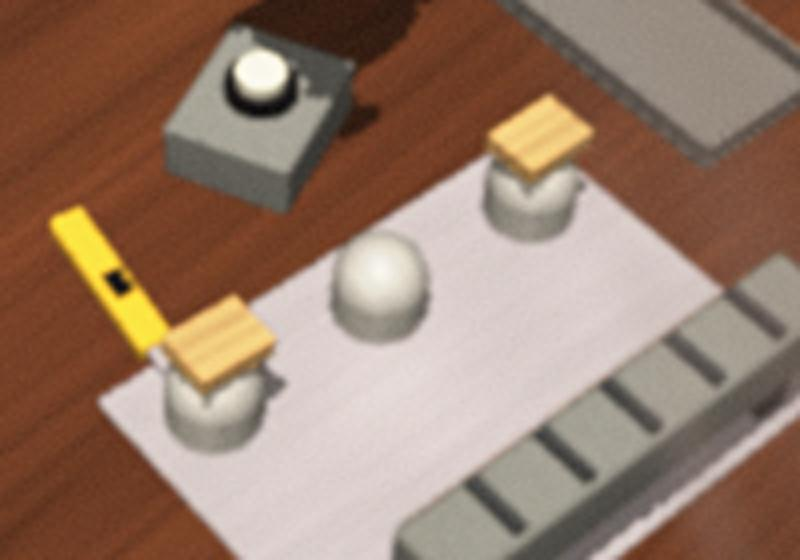

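Both tiles are still balanced more than 12 s after the release, at crop positions (218,340) and (540,135). Now I move them into the tray.

Emit:
carry_out(steps=[{"translation": [0.035,0.017,0],"delta_rot": [0,0,0]},{"translation": [0.07,0.035,0],"delta_rot": [0,0,0]},{"translation": [0.105,0.052,0],"delta_rot": [0,0,0]},{"translation": [0.14,0.07,0],"delta_rot": [0,0,0]},{"translation": [0.1661,0.0821,0],"delta_rot": [0,0,0]},{"translation": [0.1661,0.0821,-0.03],"delta_rot": [0,0,0]},{"translation": [0.1661,0.0821,-0.05],"delta_rot": [0,0,0]},{"translation": [0.1661,0.0821,-0.05],"delta_rot": [0,0,0]}])

```text
clock: 31.23
eef_pos: [610.6, 120.6, 105.3]
orientation: [[0.099, 0.995, -0.008], [0.995, -0.099, -0.001], [-0.001, -0.008, -1.0]]
contact_force: [-1.9, 0.0, -0.2]
grip_width: 68.4
gripper_force: 0.0
```

Emit:
carry_out(steps=[{"translation": [0,0,-0.02],"delta_rot": [0,0,0]},{"translation": [0,0,-0.037],"delta_rot": [0,0,0]},{"translation": [0,0,-0.0445],"delta_rot": [0,0,0]},{"translation": [0,0,-0.0445],"delta_rot": [0,0,0]},{"translation": [0,0,-0.0445],"delta_rot": [0,0,0]}])

```text
clock: 31.65
eef_pos: [613.6, 120.4, 66.4]
orientation: [[0.1, 0.995, 0.0], [0.995, -0.1, -0.0], [-0.0, 0.0, -1.0]]
contact_force: [0.4, 0.6, 0.4]
grip_width: 68.5
gripper_force: 0.0
```

Emit:
carry_out(steps=[{"translation": [0,0,0],"delta_rot": [0,0,0]},{"translation": [0,0,0],"delta_rot": [0,0,0]},{"translation": [0,0,0],"delta_rot": [0,0,0]},{"translation": [0,0,0],"delta_rot": [0,0,0]},{"translation": [0,0,0],"delta_rot": [0,0,0]},{"translation": [0,0,0],"delta_rot": [0,0,0]}], gripper=0.3)

```text
clock: 32.15
eef_pos: [614.4, 120.6, 67.1]
orientation: [[0.1, 0.995, 0.002], [0.995, -0.1, 0.0], [0.0, 0.002, -1.0]]
contact_force: [-1.6, 0.2, 6.6]
grip_width: 38.6
gripper_force: 30.1
```

Emit:
carry_out(steps=[{"translation": [0,0,0.03],"delta_rot": [0,0,0]},{"translation": [0,0,0.055],"delta_rot": [0,0,0]},{"translation": [-0.002,0.03,0.065],"delta_rot": [0,0,0]},{"translation": [-0.006,0.065,0.065],"delta_rot": [0,0,0]},{"translation": [-0.01,0.1,0.065],"delta_rot": [0,0,0]},{"translation": [-0.014,0.14,0.05],"delta_rot": [0,0,0]},{"translation": [-0.0177,0.18,0.03],"delta_rot": [0,0,0]},{"translation": [-0.0177,0.18,0.01],"delta_rot": [0,0,0]}])

```text
clock: 32.82
eef_pos: [595.8, 307.3, 76.8]
orientation: [[0.093, 0.996, 0.004], [0.996, -0.093, 0.004], [0.005, 0.003, -1.0]]
contact_force: [0.4, -1.0, 0.1]
grip_width: 39.0
gripper_force: 30.8
```

Emit:
carry_out(steps=[{"translation": [0,0,-0.02],"delta_rot": [0,0,0]},{"translation": [0,0,-0.04],"delta_rot": [0,0,0]},{"translation": [0,0,-0.053],"delta_rot": [0,0,0]},{"translation": [0,0,-0.057],"delta_rot": [0,0,0]},{"translation": [0,0,-0.06],"delta_rot": [0,0,0]},{"translation": [0,0,-0.06],"delta_rot": [0,0,0]},{"translation": [0,0,-0.06],"delta_rot": [0,0,0]}])

```text
clock: 33.4
eef_pos: [596.8, 300.5, 16.8]
orientation: [[0.1, 0.995, 0.002], [0.995, -0.1, 0.001], [0.001, 0.002, -1.0]]
contact_force: [-0.5, 0.7, -0.6]
grip_width: 39.1
gripper_force: 30.8
```

Emit:
carry_out(steps=[{"translation": [0,0,-0.001],"delta_rot": [0,0,0]},{"translation": [0,0,-0.002],"delta_rot": [0,0,0]},{"translation": [0,0,-0.003],"delta_rot": [0,0,0]},{"translation": [0,0,-0.003],"delta_rot": [0,0,0]},{"translation": [0,0,-0.003],"delta_rot": [0,0,0]}])

```text
clock: 33.82
eef_pos: [596.4, 300.5, 13.4]
orientation: [[0.1, 0.995, 0.001], [0.995, -0.1, 0.0], [0.0, 0.001, -1.0]]
contact_force: [0.0, -0.9, 3.8]
grip_width: 38.8
gripper_force: 31.2
```

Emit:
carry_out(steps=[{"translation": [0,0,0],"delta_rot": [0,0,0]},{"translation": [0,0,0],"delta_rot": [0,0,0]},{"translation": [0,0,0],"delta_rot": [0,0,0]},{"translation": [0,0,0],"delta_rot": [0,0,0]},{"translation": [0,0,0],"delta_rot": [0,0,0]},{"translation": [0,0,0.02],"delta_rot": [0,0,0]},{"translation": [0,0,0.05],"delta_rot": [0,0,0]},{"translation": [0,0,0.08],"delta_rot": [0,0,0]}], gripper=0.8)

```text
clock: 34.48
eef_pos: [594.6, 300.1, 92.2]
orientation: [[0.1, 0.995, -0.003], [0.995, -0.1, -0.001], [-0.001, -0.003, -1.0]]
contact_force: [1.2, -0.0, -0.0]
grip_width: 68.4
gripper_force: 0.0
```

Emit:
carry_out(steps=[{"translation": [0,0,0.03],"delta_rot": [0,0,0]},{"translation": [0,-0.03,0.05],"delta_rot": [0,0,0]},{"translation": [0,-0.07,0.06],"delta_rot": [0,0,0]},{"translation": [0,-0.11,0.06],"delta_rot": [0,0,0]},{"translation": [0,-0.15,0.06],"delta_rot": [0,0,0]},{"translation": [0,-0.19,0.06],"delta_rot": [0,0,0]},{"translation": [0,-0.23,0.06],"delta_rot": [0,0,0]},{"translation": [0,-0.26,0.06],"delta_rot": [0,0,0]}])

```text
clock: 35.15
eef_pos: [595.5, 37.6, 152.8]
orientation: [[0.101, 0.995, 0.0], [0.995, -0.101, -0.001], [-0.001, 0.0, -1.0]]
contact_force: [-0.2, -0.8, -0.1]
grip_width: 68.4
gripper_force: 0.0
```

Emit:
carry_out(steps=[{"translation": [-0.002,-0.04,0],"delta_rot": [0,0,0]},{"translation": [-0.004,-0.08,0],"delta_rot": [0,0,0]},{"translation": [-0.006,-0.12,0],"delta_rot": [0,0,0]},{"translation": [-0.007,-0.15,0],"delta_rot": [0,0,0]},{"translation": [-0.008,-0.177,0],"delta_rot": [0,0,0]},{"translation": [-0.008,-0.177,-0.02],"delta_rot": [0,0,0]},{"translation": [-0.008,-0.177,-0.03],"delta_rot": [0,0,0]},{"translation": [-0.008,-0.177,-0.03],"delta_rot": [0,0,0]}])

```text
clock: 35.82
eef_pos: [585.6, -135.9, 119.9]
orientation: [[0.1, 0.995, -0.005], [0.995, -0.1, 0.002], [0.002, -0.005, -1.0]]
contact_force: [-1.1, 0.5, -0.4]
grip_width: 68.3
gripper_force: 0.0
```

```bash
python3 chk.py
python3 - <<'E'
from h import *
im=camera("scene")[140:290,290:490,::-1]; cv2.imwrite("pics/a9.png",cv2.resize(im,None,fx=4,fy=4,interpolation=2))
E
```

```text
35.8167 [ 585.60823719 -135.87457728  119.89582079]
d2 24.080493827160495
d0 30.755286021505377
```

View pics/a9.png

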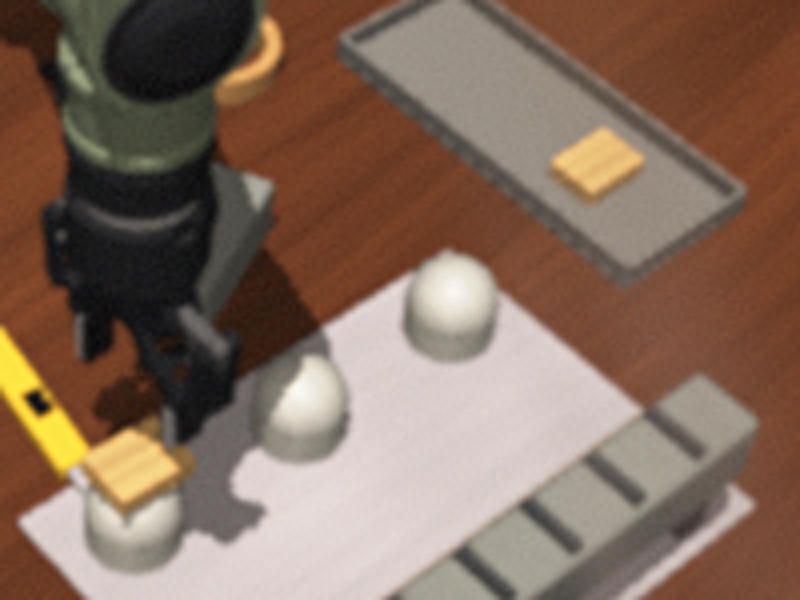

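The first tile lies flat in the tray at crop (597,163). Tile 2 is still on dome 2, and I'll grasp it now.

Emit:
carry_out(steps=[{"translation": [0,0,0],"delta_rot": [0,0,0]},{"translation": [0,0,-0.025],"delta_rot": [0,0,0]},{"translation": [0,0,-0.045],"delta_rot": [0,0,0]},{"translation": [0,0,-0.057],"delta_rot": [0,0,0]},{"translation": [0,0,-0.057],"delta_rot": [0,0,0]},{"translation": [0,0,-0.057],"delta_rot": [0,0,0]}])

```text
clock: 36.42
eef_pos: [587.9, -135.7, 65.9]
orientation: [[0.099, 0.995, -0.0], [0.995, -0.099, 0.0], [0.0, -0.0, -1.0]]
contact_force: [-0.7, -0.5, 0.5]
grip_width: 68.2
gripper_force: 0.0
```

Emit:
carry_out(steps=[{"translation": [0,0,0],"delta_rot": [0,0,0]},{"translation": [0,0,0],"delta_rot": [0,0,0]},{"translation": [0,0,0],"delta_rot": [0,0,0]},{"translation": [0,0,0],"delta_rot": [0,0,0]},{"translation": [0,0,0],"delta_rot": [0,0,0]},{"translation": [0,0,0],"delta_rot": [0,0,0]}], gripper=0.3)

```text
clock: 36.92
eef_pos: [588.8, -136.7, 67.2]
orientation: [[0.1, 0.995, 0.002], [0.995, -0.1, -0.0], [-0.0, 0.002, -1.0]]
contact_force: [-0.4, 1.3, 5.9]
grip_width: 38.7
gripper_force: 30.0
```

Emit:
carry_out(steps=[{"translation": [0,0,0.03],"delta_rot": [0,0,0]},{"translation": [0,0,0.055],"delta_rot": [0,0,0]},{"translation": [-0.005,0.03,0.07],"delta_rot": [0,0,0]},{"translation": [-0.012,0.065,0.07],"delta_rot": [0,0,0]},{"translation": [-0.02,0.103,0.07],"delta_rot": [0,0,0]},{"translation": [-0.028,0.141,0.07],"delta_rot": [0,0,0]},{"translation": [-0.036,0.179,0.07],"delta_rot": [0,0,0]},{"translation": [-0.045,0.217,0.07],"delta_rot": [0,0,0]}])

```text
clock: 37.58
eef_pos: [542.6, 82.0, 136.2]
orientation: [[0.1, 0.995, 0.001], [0.995, -0.1, 0.0], [0.0, 0.001, -1.0]]
contact_force: [0.6, 0.6, 0.1]
grip_width: 38.9
gripper_force: 30.8
```

Emit:
carry_out(steps=[{"translation": [-0.01,0.038,0],"delta_rot": [0,0,0]},{"translation": [-0.02,0.076,0],"delta_rot": [0,0,0]},{"translation": [-0.03,0.114,0],"delta_rot": [0,0,0]},{"translation": [-0.04,0.15,0],"delta_rot": [0,0,0]},{"translation": [-0.047,0.185,0],"delta_rot": [0,0,0]},{"translation": [-0.053,0.215,-0.01],"delta_rot": [0,0,0]},{"translation": [-0.0566,0.2325,-0.03],"delta_rot": [0,0,0]},{"translation": [-0.0566,0.2325,-0.05],"delta_rot": [0,0,0]}])

```text
clock: 38.25
eef_pos: [486.3, 317.3, 86.4]
orientation: [[0.095, 0.995, 0.003], [0.995, -0.095, 0.003], [0.003, 0.003, -1.0]]
contact_force: [-0.6, -1.1, -1.4]
grip_width: 38.8
gripper_force: 30.8
```

Emit:
carry_out(steps=[{"translation": [0,0,-0.01],"delta_rot": [0,0,0]},{"translation": [0,0,-0.03],"delta_rot": [0,0,0]},{"translation": [0,0,-0.05],"delta_rot": [0,0,0]},{"translation": [0,0,-0.06],"delta_rot": [0,0,0]},{"translation": [0,0,-0.066],"delta_rot": [0,0,0]},{"translation": [0,0,-0.068],"delta_rot": [0,0,0]},{"translation": [0,0,-0.068],"delta_rot": [0,0,0]},{"translation": [0,0,-0.068],"delta_rot": [0,0,0]}])

```text
clock: 38.92
eef_pos: [487.0, 313.1, 18.6]
orientation: [[0.1, 0.995, 0.001], [0.995, -0.1, 0.001], [0.001, 0.001, -1.0]]
contact_force: [0.2, -0.6, 0.7]
grip_width: 38.5
gripper_force: 30.8
```

Emit:
carry_out(steps=[{"translation": [0,0,-0.002],"delta_rot": [0,0,0]},{"translation": [0,0,-0.004],"delta_rot": [0,0,0]},{"translation": [0,0,-0.005],"delta_rot": [0,0,0]},{"translation": [0,0,-0.005],"delta_rot": [0,0,0]},{"translation": [0,0,-0.005],"delta_rot": [0,0,0]}])

```text
clock: 39.33
eef_pos: [487.2, 312.8, 14.1]
orientation: [[0.1, 0.995, 0.002], [0.995, -0.1, -0.0], [-0.0, 0.002, -1.0]]
contact_force: [-0.5, -3.4, 8.5]
grip_width: 39.3
gripper_force: 32.1
```

Contact, so release and retreat.

Emit:
carry_out(steps=[{"translation": [0,0,0.0005],"delta_rot": [0,0,0]},{"translation": [0,0,0.0005],"delta_rot": [0,0,0]},{"translation": [0,0,0.0005],"delta_rot": [0,0,0]},{"translation": [0,0,0.0005],"delta_rot": [0,0,0]},{"translation": [0,0,0.0005],"delta_rot": [0,0,0]},{"translation": [0,0,0.02],"delta_rot": [0,0,0]},{"translation": [0,0,0.05],"delta_rot": [0,0,0]},{"translation": [0,0,0.08],"delta_rot": [0,0,0]}], gripper=0.8)

```text
clock: 40.0
eef_pos: [485.0, 312.5, 92.4]
orientation: [[0.1, 0.995, -0.003], [0.995, -0.1, -0.001], [-0.002, -0.003, -1.0]]
contact_force: [0.4, 0.5, -0.1]
grip_width: 68.5
gripper_force: 0.0
```

Emit:
carry_out(steps=[{"translation": [0,0,0.03],"delta_rot": [0,0,0]},{"translation": [0,-0.03,0.06],"delta_rot": [0,0,0]},{"translation": [-0.02,-0.06,0.09],"delta_rot": [0,0,0]},{"translation": [-0.04,-0.09,0.1],"delta_rot": [0,0,0]},{"translation": [-0.05,-0.12,0.1],"delta_rot": [0,0,0]},{"translation": [-0.06,-0.15,0.1],"delta_rot": [0,0,0]},{"translation": [-0.06,-0.18,0.1],"delta_rot": [0,0,0]},{"translation": [-0.06,-0.2,0.1],"delta_rot": [0,0,0]}])

```text
clock: 40.67
eef_pos: [425.2, 111.1, 192.8]
orientation: [[0.101, 0.995, 0.0], [0.995, -0.101, -0.001], [-0.001, 0.0, -1.0]]
contact_force: [0.2, 0.2, -0.6]
grip_width: 68.3
gripper_force: 0.0
```

Run:
```python
from h import *
print(get_obs()["clock"])
a=camera("scene")[110:270,330:490,::-1]; b=camera("top")[80:300,150:370,::-1]
cv2.imwrite("pics/b0.png",np.hstack([cv2.resize(i,(400,400),interpolation=2) for i in(a,b)]))
```

```text
40.6667
```

View pics/b0.png

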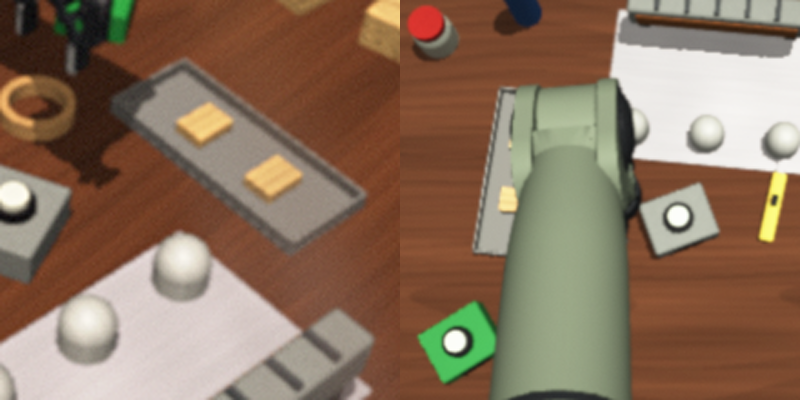

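Both tiles lie flat in the tray, at crop positions (205,123) and (273,177), and the robot is clear.

```bash
python3 -c "
from cell import *
print(hand_in())"
```

```text
the job is handed in; nothing more can be done
None
```

The job is done and handed in: both tiles (only two were present) were balanced on the two outer domes, the timer's start button was pressed and released, and the tiles stayed put for about 12 s. They now lie flat side by side in the tray, and the arm touched nothing else.

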